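Pack a gift set into its fitted presentation box

TASK

Make up the gift set: pack the loose candle, the egg cup, the larger flower-lidded box and the deck of cards, which lie on the table between the trunk, the robot and the box's ribboned lid, into the open presentation box, each the right way up and fully down in the recess cut to its shape, setting each down rather than dropping it. Keep the egg cup from tipping over. Leave the smaller flower-lidded box and the display candle on the plate where they are.

Things in the scene. Friction and masses are not known exactly. Their poses are not given: they have to be found in the camera images.
- candle: The loose candle to pack: round brass-coloured tin with wax and wick, 50 mm diameter, 28 mm tall (rim about 27 mm). Stands on the table, left of the ribboned lid; an identical one on a plate is the display candle, and candles beyond the lid at the far right are other stock. Origin at the centre of its underside, z up.
- egg_cup: Wooden egg standing in a clear glass cup, one rigid piece: cup 42 mm diameter up to 28 mm high, egg about 36 mm wide above it, 58 mm tall in all. Origin at the centre of its underside, z up; stands on the table; it can be gripped round the cup.
- large_box: The larger of the two flower-lidded black card boxes near the base: 63 mm (its x) by 71 mm (its y) by 30 mm tall; the lid does not come off. Lies on the table, left of the ribboned lid. Origin at the centre of its underside.
- deck: Deck of cards in a block-patterned box lying flat on the table: 62 mm (its x) by 88 mm (its y) by 14 mm tall. Origin at the centre of its underside.
- fit_candle: One of four fixed kraft card squares, 110 x 110 x 14 mm, in any quarter of the shallow card gift base (230 mm square, rim 18 mm above the table, level with the squares' tops). Origin: centre of its underside, 4 mm above the table; turned with the base. Has the larger round recess, 62 mm diameter, 10 mm deep (floor 4 mm above the origin), grey felt on its floor, edge bevelled 4 mm.
- fit_egg: One of four fixed kraft card squares, 110 x 110 x 14 mm, in any quarter of the shallow card gift base (230 mm square, rim 18 mm above the table, level with the squares' tops). Origin: centre of its underside, 4 mm above the table; turned with the base. Has the smaller round recess, 52 mm diameter, 10 mm deep (floor 4 mm above the origin), grey felt on its floor, edge bevelled 4 mm.
- fit_box: One of four fixed kraft card squares, 110 x 110 x 14 mm, in any quarter of the shallow card gift base (230 mm square, rim 18 mm above the table, level with the squares' tops). Origin: centre of its underside, 4 mm above the table; turned with the base. Has the nearly square recess, 74 mm (its x) by 82 mm (its y), 10 mm deep (floor 4 mm above the origin), grey felt on its floor, edge bevelled 4 mm.
- fit_deck: One of four fixed kraft card squares, 110 x 110 x 14 mm, in any quarter of the shallow card gift base (230 mm square, rim 18 mm above the table, level with the squares' tops). Origin: centre of its underside, 4 mm above the table; turned with the base. Has the long recess, 72 mm (its x) by 99 mm (its y), 6 mm deep (floor 8 mm above the origin), grey felt on its floor, edge bevelled 2 mm.
- small_box: Look-alike that stays: the smaller flower-lidded black card box, 57 x 63 x 22 mm, which would rattle in the recess; on the table. (A closed trunk, 110 mm high, stands behind the row of things.) Origin at the centre of its underside.
- show_candle: Look-alike that stays: the display candle, same tin as the other (50 mm diameter, 28 mm tall), standing on a cream side plate (143 mm across) at the back of the table. Origin at the centre of its underside.
Not all that is in view belongs to the job. Leave any blue look-alike of the large_box alone.

How it is judged:
By the outcome, as a careful person would: the job done as asked, in the order asked, and still so for the second after the job is handed in, with the robot touching nothing.
It also fails if it takes over 128 s, if anything falls off the work surface, if the arm or the gripper's body presses on something with over 40 N, if the wrist force passes 120 N, or if a joint passes its speed limit or range.

ROBOT

A 6-joint arm with a two-finger parallel gripper is mounted at the origin on a cart in front of the work surface, level with it; the furniture and walls round the work are solid. World frame = base frame: x ahead of the robot, y to its left, z up, the work surface at z = 0. Lengths are in m, angles in rad, forces in N, time in s.
With the tool pointing down it reaches from about 0.3 to 0.875 m from the base axis. Payload 6.4 kg.
Tool frame: the origin (TCP) lies at the very end of the fingers, on their centre line; the grasp point (between the pads) lies 19 mm behind it; z points along the fingers, y is the line along which they close (so a half turn about z gives the same grasp; the last joint's range is limited). The gripper opens to 85 mm and grips with 20 to 120 N. Pads are 22 mm wide; open, the fingers measure 114 mm over their backs; the gripper's body (76 mm by 85 mm) begins 54 mm behind the grasp point. The pads swing forward as they close: fully open they stand 13 mm farther back than shut.
Start: joints at [-1.461, 0.181, 1.607, -0, 1.354, -0.206], TCP at [0.179, -0.547, 0.201] pointing down, gripper open.
Joint ranges: [-2.99, 2.99], [-0.89, 2.07], [0.3, 2.58], [-1.14, 4.28], [0, 2.63], [-3.12, 3.12]. Speed limits (rad/s): [2.57, 2.57, 3.01, 3.14, 3.14, 3.14].

INTERFACE

Orientations are given as a unit quaternion [w, x, y, z].
In Python, from bench import ctrl gives the robot as it stands.
- The arm moves only by the tool jog_arm, never from a script. Its argument "series" is a list that holds one entry, the list of rows, each a list of 7 numbers: the shift along the tool's x, y, z in mm, then the turn, a rotation vector about the tool's x, y, z in rad, then the finger opening in mm, from 0 to 85.4. In form: [[[tx, ty, tz, rx, ry, rz, gripper], ...]]. A call has exactly 10 rows; each row shifts and turns the commanded pose from where the row before left it, along the tool's axes as they then stand; what a row does not reach is not made up. A row lasts 1/10 s, in which the tool goes at most 50 mm and 8.59 degrees, less where a joint would pass 70% of its speed; a pose out of reach is approached as far as the arm can. A call with a gripper value outside its range is refused whole. The fingers move at their own pace and stop on an object; the grip force is fixed at half the most. Time passes only in rows, so rows that do not move let the fingers close, or fill a call up. It gives the time, the measured TCP pose, the force, the opening and the grip force at its end, in the units of the state.
- ctrl.get_obs(): the state, without advancing time (a new reading comes with each control period).
- ctrl.camera(name): name is "scene" or "side" or "wrist"; returns a dict with "frame" (420x560x3 uint8, blue, green, red), "z_map" (420x560 float32, m along the optical axis (not along the pixel's ray), 0 where there is no reading), "fx", "fy", "cx", "cy" (pixels), "k1" (the pictures are not rectified: a ray, as slopes to the right and down, at radius r is drawn at 1 + k1 r^2 times it, then the intrinsics apply), "xyz" and "rotation" of the camera in the world. Camera axes: x right, y down, z forward; pixel columns grow to the right and rows downward; lengths in m; the calibration is good to about 2 mm. A picture is of the moment at which its call begins.
- ctrl.hand_in(): hands the job in; it is judged then, once.
The state is a dict: "time_s": time; "q": joint angles; "dq": joint speeds; "joint_efforts": joint torques, N m; "eef_pos": TCP position; "eef_rot": TCP orientation; "wrist_force": force on the tool from outside, world axes, zero at the start; "torque": the same for the moment, N m; "opening": opening from 0.0 (shut) to 1.0 (fully open); "grasp_force": force on a finger pad.
Only numpy, scipy, OpenCV 4.12 (cv2) and the standard library are available. Lean on these libraries where they do the work, as an engineer would, in place of code of your own. Each camera call takes 0.05 s, during which the arm holds its last target. There are 200 camera calls.

## Working session

There is one attempt and no reset: what is moved stays moved. The work goes in short steps, Python scripts to look and compute and a tool call to move; the robot and the scene stay as the last step left them, time stands still between calls to the robot, and variables do not carry over. Pictures are saved under pics/ and viewed, at most 14 in all, crops included, and the job is handed in when it is done.

Besides the shell and the picture viewer there is one more tool, called after "Call:" as name([rows], argument=value, ...), one row to a line, values as JSON. jog_arm: Moves the arm, as the interface text tells. Its arguments: {"type":"object","properties":{"series":{"type":"array"}},"required":["series"]}

```bash
ls; mkdir -p pics; cat > h.py <<'E'
import numpy as np, cv2
from bench import ctrl
def cap(name):
    c=ctrl.camera(name); np.savez(''+name+'.npz',**c); return c
def load(name): return dict(np.load(''+name+'.npz'))
def rays(c,u,v):
    x=(np.asarray(u,float)-c['cx'])/c['fx']; y=(np.asarray(v,float)-c['cy'])/c['fy']
    a,b=x.copy(),y.copy()
    for _ in range(20):
        s=1+c['k1']*(a*a+b*b); a,b=x/s,y/s
    return np.stack([a,b,np.ones_like(a)],-1)
def R(c):
    r=np.asarray(c['rotation'])
    if r.shape==(3,3): return r
    from scipy.spatial.transform import Rotation as Q
    return Q.from_quat(r.ravel()[[1,2,3,0]]).as_matrix()
def cloud(c):
    v,u=np.mgrid[:420,:560]; d=rays(c,u,v)*c['z_map'][...,None]
    return d@R(c).T+c['xyz']
def onz(c,u,v,z):
    d=rays(c,u,v)@R(c).T; t=(z-c['xyz'][2])/d[...,2]
    return c['xyz']+d*t[...,None]
E
python3 - <<'E'
from h import *
print(ctrl.get_obs())
for n in('scene','side','wrist'):
    c=cap(n); print(n,{k:v for k,v in c.items() if k not in('frame','z_map')})
    cv2.imwrite(f'pics/{n}0.png',cv2.resize(c['frame'],(784,588),interpolation=cv2.INTER_CUBIC))
E
```

```text
pics
{'time_s': 0.0, 'q': array([-1.46131669e+00,  1.81574110e-01,  1.60800921e+00,  2.79468951e-06,
        1.35381283e+00, -2.06301542e-01]), 'dq': array([-0.00093419,  0.00028648,  0.00125096, -0.00055494, -0.00169499,
       -0.00084412]), 'joint_efforts': array([ 9.41321123e-04, -4.44866502e+01, -3.51334226e+01, -2.53425887e-04,
        8.83753470e-03, -2.80644150e-05]), 'eef_pos': array([ 0.17851971, -0.54593987,  0.19976504]), 'eef_rot': array([-9.00626555e-04,  9.87560800e-01,  1.57235024e-01,  4.50001894e-05]), 'wrist_force': array([0.0592855 , 0.03389618, 0.11471434]), 'torque': array([-0.03267016,  0.00414751,  0.02415143]), 'grasp_force': 0.0, 'opening': 1.0039696837506573}
scene {'fx': 505.64989481535974, 'fy': 505.64989481535974, 'cx': 278.7598262544315, 'cy': 212.37156418419661, 'k1': -0.17976983365196728, 'xyz': array([-0.65955451, -0.07727987,  1.26407796]), 'rotation': array([-0.28486421,  0.68264203, -0.61932379,  0.2632305 ])}
side {'fx': 532.4370696044383, 'fy': 532.4370696044383, 'cx': 269.55102423123657, 'cy': 209.87622202834353, 'k1': -0.06020555850794118, 'xyz': array([ 0.24873778, -1.08571831,  1.11872173]), 'rotation': array([-0.40070967,  0.90196438, -0.15106172,  0.05542904])}
wrist {'fx': 314.0182979563806, 'fy': 314.0182979563806, 'cx': 280.3471744890562, 'cy': 203.29896609293417, 'k1': -0.03359209717992945, 'xyz': array([ 0.25036226, -0.5226644 ,  0.3722543 ]), 'rotation': array([ 0.12131757,  0.80058228, -0.58010145, -0.08850066])}
```

View pics/scene0.png

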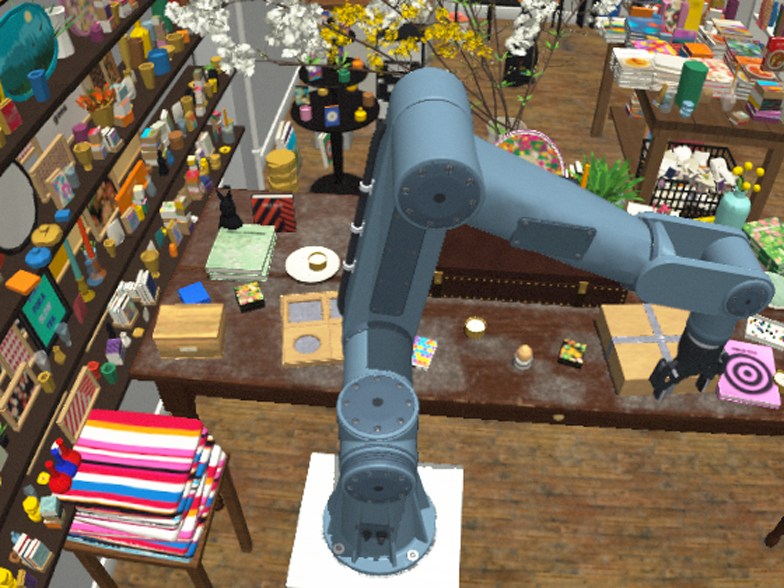

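View pics/side0.png

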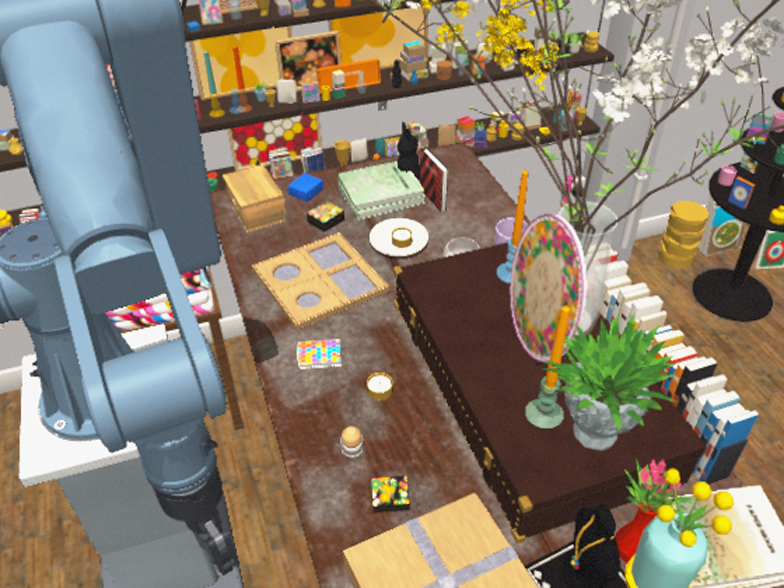

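Scene: flower box at (573,352), second flower box at (250,295), blue look-alike at (195,293). Loose candle is at (475,326), display candle on its plate at (317,261). Egg cup is at (523,357), deck at (424,350), base at (312,328). The same things appear in the side view. Next I measure them in a rectified top-down map.

```bash
cat > top.py <<'E'
from h import *
def segs(c,lo=0.007,hi=0.07,xr=(0.2,0.75),yr=(-0.45,0.75)):
    P=cloud(c); x,y,z=P[...,0],P[...,1],P[...,2]
    m=(c['z_map']>0)&(x>xr[0])&(x<xr[1])&(y>yr[0])&(y<yr[1])&(z>lo)&(z<hi)
    n,l,s,_=cv2.connectedComponentsWithStats(m.astype(np.uint8),connectivity=4)
    for i in range(1,n):
        if s[i,4]<60: continue
        q=P[l==i]; h=np.percentile(q[:,2],95); t=q[q[:,2]>h-0.006]
        (cx,cy),(w,hh),a=cv2.minAreaRect((t[:,:2]*1000).astype(np.float32))
        print('px',s[i,:4]*1.4//1,'n',s[i,4],'h%.1f'%(h*1000),'c(%.1f,%.1f) size %.1f x %.1f ang %.1f'%(cx,cy,w,hh,a))
if __name__=='__main__':
    for n in('side','scene'):
        c=load(n); print(n); segs(c)
        P=cloud(c); m=(c['z_map']>0)&(np.abs(P[...,2])<.006)&(P[...,0]>.25)&(P[...,0]<.6)&(P[...,1]>-.3)&(P[...,1]<.4); print('table z',np.median(P[m][:,2]))
    c=load('side'); f=cv2.resize(c['frame'][290:370,225:320],None,fx=5,fy=5,interpolation=cv2.INTER_CUBIC)
    g=cv2.resize(c['frame'][135:240,170:310],None,fx=5,fy=5,interpolation=cv2.INTER_CUBIC)
    o=np.zeros((525,700+475,3),np.uint8); o[:,:700]=g; o[:400,700:]=f
    cv2.imwrite('pics/crop1.png',cv2.resize(o,(800,357)))
E
python3 top.py
```

```text
side
px [301. 148.  22.  11.] n 61 h14.8 c(627.7,692.1) size 55.9 x 32.2 ang 4.2
px [337. 166.  56.  50.] n 928 h47.2 c(700.6,446.0) size 99.0 x 157.6 ang 0.7
px [287. 173.  36.  26.] n 293 h33.0 c(564.4,528.5) size 73.2 x 66.3 ang 38.3
px [226. 190.  58.  40.] n 535 h66.4 c(431.0,417.7) size 23.1 x 107.6 ang 88.0
px [306. 200.  37.  29.] n 350 h35.1 c(580.0,388.6) size 73.5 x 69.0 ang 27.0
px [369. 217.  49.  37.] n 532 h31.6 c(725.4,239.9) size 54.8 x 46.7 ang 69.6
px [251. 232. 137.  95.] n 3611 h22.9 c(505.5,172.4) size 232.4 x 238.2 ang 12.4
px [393. 285.  98. 197.] n 1145 h66.0 c(636.9,-208.1) size 13.5 x 483.4 ang 0.2
px [296. 337.  44.  29.] n 520 h19.8 c(443.1,-50.8) size 64.7 x 87.6 ang 77.1
px [366. 372.  25.  26.] n 284 h29.0 c(530.1,-179.5) size 54.4 x 46.0 ang 70.6
px [340. 425.  23.  30.] n 269 h57.5 c(437.8,-296.6) size 26.8 x 24.2 ang 51.4
px [371. 475.  39.  36.] n 631 h25.8 c(470.5,-413.2) size 59.1 x 61.9 ang 74.9
table z 0.0011196869214786798
scene
px [205. 242.  65.  39.] n 1023 h47.2 c(698.7,452.3) size 105.2 x 153.0 ang 1.2
px [302. 251.  26.  21.] n 169 h33.3
[... 316 characters left out ...]
(562.3,532.8) size 75.8 x 59.9 ang 38.6
px [233. 281.  32.  30.] n 334 h34.0 c(575.8,390.7) size 77.9 x 63.5 ang 27.1
px [281. 291.  61.  77.] n 1924 h22.2 c(492.1,215.8) size 237.8 x 144.5 ang 12.9
px [155. 313.  71.  44.] n 664 h65.1 c(386.6,469.3) size 77.0 x 171.6 ang 37.5
px [464. 317.  21.  21.] n 177 h27.7 c(528.0,-178.5) size 46.8 x 55.2 ang 65.7
px [411. 336.  25.  33.] n 293 h18.7 c(438.9,-56.6) size 49.5 x 93.2 ang 82.5
px [557. 340.  29.  28.] n 284 h27.8 c(468.5,-410.0) size 54.6 x 71.5 ang 76.3
px [515. 345.  16.  22.] n 148 h56.9 c(434.2,-289.4) size 20.4 x 22.7 ang 16.5
px [ 65. 366.  25.  35.] n 127 h26.0 c(251.1,727.2) size 100.8 x 16.2 ang 0.1
table z 9.975581247423371e-05
```

View pics/crop1.png

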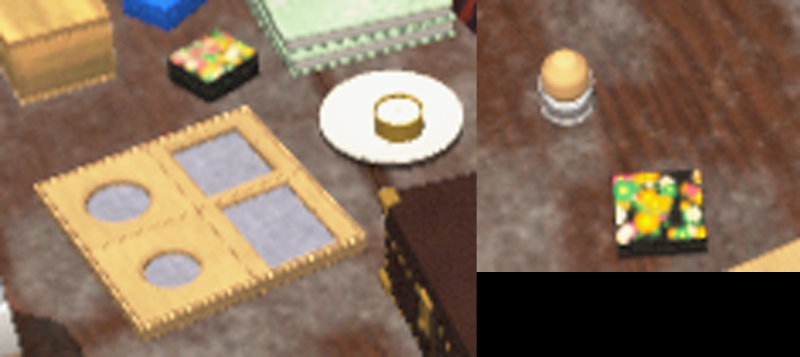

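The flower box by the plate (side crop 213,65) measures about 71x66x31, so it is the large one. The box near the lid (660,215) is about 60x60x23, so it is the small one that stays. Candidates to confuse (scene px):
- Boxes: large (250,295), small (573,352), blue (195,293).
- Candles: loose (475,326), display (317,261).

Next I measure the recesses and set up a move helper.

```bash
cat >> h.py <<'E'
from scipy.spatial.transform import Rotation as Q
def pose():
    o=ctrl.get_obs(); q=o['eef_rot']; r=Q.from_quat([q[1],q[2],q[3],q[0]])
    return o,r
def to(x,y,z,yaw):
    """print tool-axis shift (mm) and turn to a tool-down pose, mm and deg; tool x at world yaw"""
    o,r=pose(); a=np.radians(yaw); tx=np.array([np.cos(a),np.sin(a),0]); tz=np.array([0,0,-1.])
    T=Q.from_matrix(np.stack([tx,np.cross(tz,tx),tz],1))
    d=np.array([x,y,z])-o['eef_pos']*1000
    print('turn(tool) ',np.round((r.inv()*T).as_rotvec(),3),' shift before turn',np.round(r.inv().apply(d),1),' after turn',np.round(T.inv().apply(d),1))
def felts(c,z=.008):
    f=c['frame'].astype(int); P=cloud(c); b,g,r=f[...,0],f[...,1],f[...,2]
    hsv=cv2.cvtColor(c['frame'],cv2.COLOR_BGR2HSV)
    m=(P[...,2]>0.003)&(P[...,2]<.03)&(hsv[...,1]<75)&(hsv[...,2]>95)&(np.hypot(P[...,0]-.505,P[...,1]-.172)<.15)
    m=cv2.morphologyEx(m.astype(np.uint8),cv2.MORPH_OPEN,np.ones((2,2)))
    n,l,s,_=cv2.connectedComponentsWithStats(m,connectivity=4)
    for i in range(1,n):
        if s[i,4]<80: continue
        v,u=np.nonzero(l==i); p=onz(c,u,v,z)[:,:2]*1000
        (cx,cy),(w,h),a=cv2.minAreaRect(p.astype(np.float32))
        print('felt px',s[i,:4],s[i,4],'rect c(%.1f,%.1f) %.1fx%.1f a%.1f mean'%(cx,cy,w,h,a),p.mean(0).round(1))
E
python3 - <<'E'
from h import *
c=load('side'); felts(c); felts(load('scene'))
w=load('wrist'); o,r=pose(); rel=r.inv().as_matrix()
print(rel@(w['xyz']-o['eef_pos']), (rel@R(w)).round(3))
to(470,-180,230,18)
E
```

```text
felt px [222 174  29  20] 324 rect c(550.1,240.4) 72.1x77.5 a12.6 mean [549.9 239.5]
felt px [197 190  18  11] 157 rect c(442.4,217.6) 49.3x56.1 a70.1 mean [442.2 216.5]
felt px [237 191  32  24] 444 rect c(574.9,133.6) 70.6x96.2 a13.4 mean [574.7 133.2]
felt px [214 210  16  11] 129 rect c(467.1,108.3) 45.8x46.2 a75.9 mean [465.9 107.7]
felt px [207 216  24  16] 297 rect c(545.6,239.8) 67.9x80.4 a13.8 mean [545.3 240.1]
felt px [211 241  19  13] 166 rect c(436.5,215.7) 58.6x52.7 a68.4 mean [435.5 214.9]
[ 0.07557771 -0.00019151 -0.17223569] [[ 0.001 -0.955 -0.297]
 [ 1.     0.001  0.001]
 [-0.    -0.297  0.955]]
turn(tool)  [-0.001 -0.     0.002]  shift before turn [ 390.8 -257.5  -29.6]  after turn [ 390.3 -258.1  -30. ]
```

```bash
python3 - <<'E'
from h import *
to(530,-180,150,18)
E
```

```text
turn(tool)  [-0.001 -0.     0.002]  shift before turn [ 447.8 -238.7   50.4]  after turn [ 447.4 -239.6   50. ]
```

Call:
jog_arm([
  [[44, -23, 0, 0, 0, 0, 85], [44, -23, 0, 0, 0, 0, 85], [44, -23, 0, 0, 0, 0, 85], [44, -23, 0, 0, 0, 0, 85], [44, -23, 0, 0, 0, 0, 85], [44, -23, 0, 0, 0, 0, 85], [44, -23, 5, 0, 0, 0, 85], [44, -23, 10, 0, 0, 0, 85], [44, -23, 10, 0, 0, 0, 85], [30, -20, 15, 0, 0, 0, 85]],
])

```text
time_s: 1.15
eef_pos: [0.5143, -0.1973, 0.1612]
eef_rot: [0.0, 0.987, 0.158, 0.001]
wrist_force: [-0.0, -0.7, 0.3]
opening: 1.0
grasp_force: 0.0
```

```bash
cat >> h.py <<'E'
def top(c,ctr,half=60,z=0.03,s=4):
    """orthographic patch at plane z (mm centre), s px/mm; row up = +x, col right = -y"""
    n=2*half*s; i,j=np.mgrid[:n,:n]; X=ctr[0]/1e3+(half-i/s)/1e3; Y=ctr[1]/1e3+(half-j/s)/1e3
    p=(np.stack([X,Y,np.full_like(X,z)],-1)-c['xyz'])@R(c); a=p[...,0]/p[...,2]; b=p[...,1]/p[...,2]
    k=1+c['k1']*(a*a+b*b)
    return cv2.remap(c['frame'],(a*k*c['fx']+c['cx']).astype(np.float32),(b*k*c['fy']+c['cy']).astype(np.float32),cv2.INTER_CUBIC)
def grid(im,ctr,half,s,step=20):
    for k in range(-half//step*step,half+1,step):
        q=int((half-k)*s); cv2.line(im,(q,0),(q,len(im)),(255,0,255) if k==0 else (255,255,0),1); cv2.line(im,(0,q),(len(im),q),(255,0,255) if k==0 else (255,255,0),1)
    return im
E
python3 - <<'E'
from h import *
from top import segs
o,r=pose(); print(o['eef_pos'],o['time_s'])
c=cap('wrist'); segs(c,yr=(-.33,.1),xr=(.35,.62))
a=grid(top(c,(530,-180),60,.027,4),(0,0),60,4); a=cv2.resize(a,(400,400))
b=cv2.resize(c['frame'],(400,300)); o=np.zeros((400,800,3),np.uint8); o[:,:400]=a;o[:300,400:]=b
cv2.imwrite('pics/w1.png',o)
E
```

```text
[ 0.51430277 -0.19733213  0.16116159] 1.15
px [  0.   0.  68. 280.] n 7375 h18.0 c(505.7,81.1) size 192.5 x 50.0 ang 11.4
px [340. 193.  71.  72.] n 2021 h26.4 c(529.8,-179.5) size 49.9 x 49.5 ang 62.4
px [121. 212. 118. 130.] n 4424 h14.5 c(442.7,-49.1) size 62.5 x 88.1 ang 76.2
px [450. 351.  53.  62.] n 1326 h55.8 c(439.3,-291.8) size 24.3 x 24.9 ang 16.3
```

View pics/w1.png

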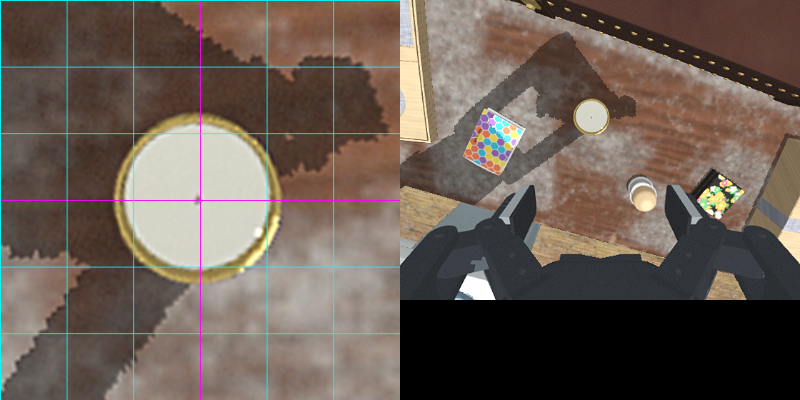

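```bash
python3 - <<'E'
from h import *
to(530.2,-179.5,12,18); print(ctrl.get_obs()['dq'].round(3))
E
```

```text
turn(tool)  [-0.004 -0.001  0.005]  shift before turn [ 18.7  -6.9 146. ]  after turn [ 18.8  -7.6 145.9]
[-0.071 -0.021  0.043 -0.025  0.059 -0.127]
```

Call:
jog_arm([
  [[9, -4, 0, 0, 0, 0, 85], [9, -3, 10, 0, 0, 0, 85], [0, 0, 20, 0, 0, 0, 85], [0, 0, 20, 0, 0, 0, 85], [0, 0, 20, 0, 0, 0, 85], [0, 0, 15, 0, 0, 0, 85], [0, 0, 10, 0, 0, 0, 85], [0, 0, 5, 0, 0, 0, 85], [0, 0, 0, 0, 0, 0, 85], [0, 0, 0, 0, 0, 0, 85]],
])

```text
time_s: 2.2
eef_pos: [0.5276, -0.1876, 0.0617]
eef_rot: [0.0, 0.988, 0.157, 0.0]
wrist_force: [0.0, 0.1, 0.0]
opening: 0.992
grasp_force: 0.0
```

```bash
python3 - <<'E'
from h import *
to(530.2,-179.5,12,18); print(ctrl.get_obs()['dq'].round(3))
E
```

```text
turn(tool)  [ 0.001 -0.001  0.001]  shift before turn [ 4.9 -6.9 49.7]  after turn [ 4.9 -6.9 49.7]
[ 0.002 -0.008 -0.006 -0.001  0.    -0.   ]
```

Call:
jog_arm([
  [[5, -7, 0, 0, 0, 0, 85], [0, 0, 15, 0, 0, 0, 85], [0, 0, 15, 0, 0, 0, 85], [0, 0, 10, 0, 0, 0, 85], [0, 0, 8, 0, 0, 0, 85], [0, 0, 2, 0, 0, 0, 85], [0, 0, 0, 0, 0, 0, 85], [0, 0, 0, 0, 0, 0, 60], [0, 0, 0, 0, 0, 0, 60], [0, 0, 0, 0, 0, 0, 60]],
])

```text
time_s: 3.2
eef_pos: [0.5301, -0.1792, 0.0115]
eef_rot: [0.0, 0.988, 0.157, 0.0]
wrist_force: [-0.5, -1.1, -0.1]
opening: 0.701
grasp_force: 0.0
```

```bash
python3 - <<'E'
from h import *
to(530.2,-179.5,12,18)
c=cap('wrist'); cv2.imwrite('pics/w2.png',c['frame'][100:400,120:440])
E
```

```text
turn(tool)  [ 0.001 -0.001  0.002]  shift before turn [ 0.   0.3 -0.5]  after turn [ 0.   0.3 -0.5]
```

View pics/w2.png

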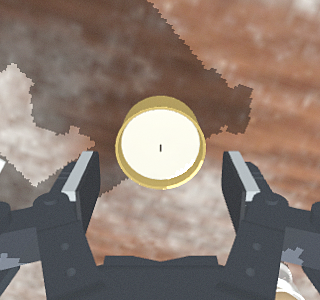

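The tin, crop (160,145), sits centred between the pads at (80,170) and (240,170). Closing.

Call:
jog_arm([
  [[0, 0, 0, 0, 0, 0, 40], [0, 0, 0, 0, 0, 0, 40], [0, 0, 0, 0, 0, 0, 40], [0, 0, 0, 0, 0, 0, 40], [0, 0, -5, 0, 0, 0, 40], [0, 0, -15, 0, 0, 0, 40], [0, 0, -20, 0, 0, 0, 40], [0, 0, -20, 0, 0, 0, 40], [0, 0, 0, 0, 0, 0, 40], [0, 0, 0, 0, 0, 0, 40]],
])

```text
time_s: 4.25
eef_pos: [0.5302, -0.1793, 0.0719]
eef_rot: [0.001, 0.988, 0.157, 0.001]
wrist_force: [-0.3, 0.2, 0.9]
opening: 0.468
grasp_force: 0.0
```

```bash
python3 - <<'E'
from h import *
to(442,216,130,18)
c=cap('wrist'); cv2.imwrite('pics/w3.png',c['frame'][100:400,120:440])
E
```

```text
turn(tool)  [ 0.002 -0.001  0.002]  shift before turn [  39.  -403.   -58.6]  after turn [  38.3 -403.2  -58.1]
```

View pics/w3.png

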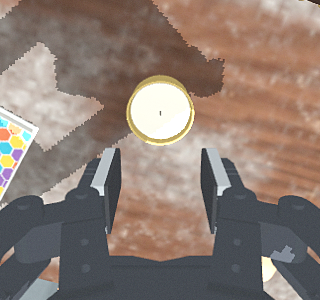

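```bash
python3 - <<'E'
from h import *
from top import segs
c=load('wrist'); segs(c,yr=(-.25,.0),xr=(.45,.62))
# finger points in tool frame
o,r=pose(); T=(cloud(c)-o['eef_pos'])@r.as_matrix()*1000
for (u,v) in [(118+120,153+100),(205+120,153+100),(112+120,180+100),(105+120,190+100),(100+120,200+100),(95+120,190+100),(110+120,225+100),(215+120,225+100)]: print((u,v),T[v,u].round(1))
E
```

```text
px [345. 247.  95.  96.] n 3612 h26.4 c(529.7,-179.5) size 50.1 x 49.3 ang 15.0
px [ 86. 273. 128.  92.] n 3260 h14.3 c(464.3,-53.8) size 62.8 x 44.3 ang 75.6
(238, 253) [ 10.  -19.4 -39.6]
(325, 253) [ 11.   21.2 -41.7]
(232, 280) [  6.9 -19.6 -58.5]
(225, 290) [  9.7 -20.4 -70.3]
(220, 300) [  7.3 -21.9 -73.2]
(215, 290) [ 12.6 -23.1 -74.9]
(230, 325) [ -7.5 -19.6 -68.6]
(335, 325) [ -6.4  22.  -70.1]
```

```bash
python3 - <<'E'
from h import *
c=load('wrist'); o,r=pose(); T=(cloud(c)-o['eef_pos'])@r.as_matrix()*1000
m=(c['z_map']>0)&(np.abs(T[...,0])<20)&(np.abs(T[...,1])<40)&(T[...,2]<20)
for z in range(-100,10,5):
    k=m&(T[...,2]>z)&(T[...,2]<=z+5)&(T[...,1]<0)
    if k.sum()>2: print(z,k.sum(),T[k].min(0).round(),T[k].max(0).round())
print((c['z_map'][100:400,120:440]<0.01).sum())
E
```

```text
-100 275 [  15.  -28. -100.] [ 18. -16. -95.]
-95 64 [ 11. -30. -95.] [ 16. -17. -90.]
-90 1158 [-12. -40. -90.] [ 13. -18. -85.]
-85 610 [-13. -40. -85.] [ 14. -19. -80.]
-80 460 [  2. -40. -80.] [ 15. -21. -75.]
-75 271 [-10. -40. -75.] [ 14. -19. -70.]
-70 396 [-11. -26. -70.] [ 12. -19. -65.]
-65 263 [-11. -33. -65.] [ 12. -19. -60.]
-60 262 [-10. -33. -60.] [ 12. -19. -55.]
-55 238 [-11. -33. -55.] [ 12. -19. -50.]
-50 217 [-11. -33. -50.] [ 12. -19. -45.]
-45 190 [-10. -33. -45.] [ 12. -19. -40.]
-40 125 [-11. -32. -40.] [ 11. -19. -35.]
-35 27 [ -9. -20. -35.] [ 10. -19. -32.]
381
```

The grasp missed. Depth puts the real fingertips about 33 mm behind the reported TCP at this opening, so I shall work from the tip heights the camera measures.

Call:
jog_arm([
  [[0, 0, 0, 0, 0, 0, 62], [0, 0, 0, 0, 0, 0, 62], [0, 0, 0, 0, 0, 0, 62], [0, 0, 15, 0, 0, 0, 62], [0, 0, 15, 0, 0, 0, 62], [0, 0, 15, 0, 0, 0, 62], [0, 0, 15, 0, 0, 0, 62], [0, 0, 0, 0, 0, 0, 62], [0, 0, 0, 0, 0, 0, 62], [0, 0, 0, 0, 0, 0, 62]],
])

```text
time_s: 5.3
eef_pos: [0.5302, -0.1793, 0.0114]
eef_rot: [0.0, 0.988, 0.157, 0.0]
wrist_force: [0.3, -0.4, -0.4]
opening: 0.723
grasp_force: 0.0
```

```bash
cat >> h.py <<'E'
def tips(c):
    o,r=pose(); P=cloud(c); T=(P-o['eef_pos'])@r.as_matrix()*1000
    for s in(-1,1):
        y=s*T[...,1]
        m=(c['z_map']>0)&(np.abs(T[...,0])<15)&(y>0)&(y<75)&(T[...,2]<-10)&(T[...,2]>-75)&(P[...,2]>.003)
        m&=cv2.erode(m.astype(np.uint8),np.ones((3,3)))>0
        t=T[m]; 
        w=t[(t[:,2]>np.percentile(t[:,2],50))]
        print('finger',s,'tip tool z %.1f world z %.1f'%(np.percentile(t[:,2],99),P[m][:,2].min()*1000),'inner |y| %.1f'%(np.percentile(np.abs(w[:,1]),3)),'x',np.percentile(w[:,0],[2,98]).round(1))
E
python3 - <<'E'
from h import *
c=cap('wrist'); tips(c); to(530.2,-179.5,12,18)
c=cap('side'); P=cloud(c); m=(P[...,2]>.0)&(P[...,2]<.15)&(np.abs(P[...,0]-.53)<.06)&(np.abs(P[...,1]+.18)<.07)
q=P[m]*1000
for s in (-1,1):
  k=q[(s*(q[:,1]+180)>28)&(q[:,2]>8)]; print(s,len(k),np.sort(k[:,2])[:12].round())
E
```

```text
finger -1 tip tool z -13.1 world z 21.9 inner |y| 22.1 x [-10.9  10.9]
finger 1 tip tool z -13.3 world z 22.9 inner |y| 21.5 x [-11.1  10.9]
turn(tool)  [ 0.001 -0.001  0.002]  shift before turn [-0.2  0.1 -0.3]  after turn [-0.2  0.1 -0.3]
-1 295 [ 8.  8.  9. 53. 54. 54. 54. 56. 56. 57. 59. 59.]
1 137 [46. 49. 49. 50. 51. 56. 56. 56. 56. 57. 58. 59.]
```

The side camera agrees: tips are about 38 mm behind the reported TCP at 62 mm opening. Descending 34 mm more.

Call:
jog_arm([
  [[0, 0, 10, 0, 0, 0, 62], [0, 0, 10, 0, 0, 0, 62], [0, 0, 8, 0, 0, 0, 62], [0, 0, 6, 0, 0, 0, 62], [0, 0, 0, 0, 0, 0, 62], [0, 0, 0, 0, 0, 0, 40], [0, 0, 0, 0, 0, 0, 40], [0, 0, 0, 0, 0, 0, 40], [0, 0, 0, 0, 0, 0, 40], [0, 0, 0, 0, 0, 0, 40]],
])

```text
time_s: 6.4
eef_pos: [0.53, -0.1791, -0.0227]
eef_rot: [0.0, 0.988, 0.157, 0.0]
wrist_force: [0.7, -0.8, 0.5]
opening: 0.548
grasp_force: 61.7
```

Call:
jog_arm([
  [[0, 0, -10, 0, 0, 0, 40], [0, 0, -25, 0, 0, 0, 40], [0, -20, -30, 0, 0, 0, 40], [5, -43, -20, 0, 0, 0, 40], [5, -45, -5, 0, 0, 0, 40], [5, -45, 0, 0, 0, 0, 40], [5, -45, 0, 0, 0, 0, 40], [5, -45, 0, 0, 0, 0, 40], [5, -45, 0, 0, 0, 0, 40], [5, -20, 0, 0, 0, 0, 40]],
])

```text
time_s: 7.4
eef_pos: [0.4655, 0.1278, 0.0674]
eef_rot: [-0.0, 0.987, 0.158, -0.0]
wrist_force: [0.3, -1.1, -1.3]
opening: 0.553
grasp_force: 61.9
```

```bash
python3 - <<'E'
from h import *
to(442,216,67,18); c=cap('wrist'); felts(c)
b=cv2.resize(c['frame'],(520,390)); a=cv2.resize(grid(top(c,(505,172),140,.018,2),0,140,2),(280,280))
o=np.zeros((390,800,3),np.uint8); o[:,280:]=b; o[:280,:280]=a; cv2.imwrite('pics/w4.png',o)
E
```

```text
turn(tool)  [-0.001  0.     0.004]  shift before turn [  5.3 -91.1   0.5]  after turn [  4.9 -91.2   0.4]
felt px [ 98   0 123 111] 12408 rect c(545.0,241.4) 70.5x80.8 a12.6 mean [545.1 240.5]
felt px [246   0 157 128] 16225 rect c(570.9,132.9) 72.3x100.0 a12.2 mean [572.2 133.7]
felt px [ 79 129  60  58] 1549 rect c(460.2,263.5) 41.8x44.0 a89.9 mean [462.5 264.6]
felt px [367 133  25  21] 226 rect c(537.1,73.7) 18.5x13.2 a79.0 mean [535.8  73.1]
felt px [330 158  57  61] 1226 rect c(498.0,76.9) 46.9x41.9 a19.8 mean [503.2  73. ]
felt px [122 168  76  74] 4351 rect c(437.4,217.4) 59.8x59.0 a9.7 mean [438.1 217.9]
felt px [270 189  64  50] 1727 rect c(470.4,108.0) 50.2x32.2 a83.5 mean [471.  108.1]
felt px [ 83 196  27  14] 216 rect c(423.6,265.8) 9.7x20.5 a8.9 mean [422.7 266.6]
felt px [ 87 226  27  20] 265 rect c(397.0,258.4) 17.7x19.8 a79.4 mean [397.6 258.2]
felt px [229 226  15  18] 141 rect c(432.4,155.3) 9.9x12.8 a79.4 mean [432.1 155. ]
felt px [340 230  33  11] 151 rect c(462.5,63.1) 8.7x25.6 a18.2 mean [463.9  61. ]
felt px [349 243  21  12] 154 rect c(452.3,56.1) 9.8x16.2 a18.1 mean [452.   55.2]
```

View pics/w4.png

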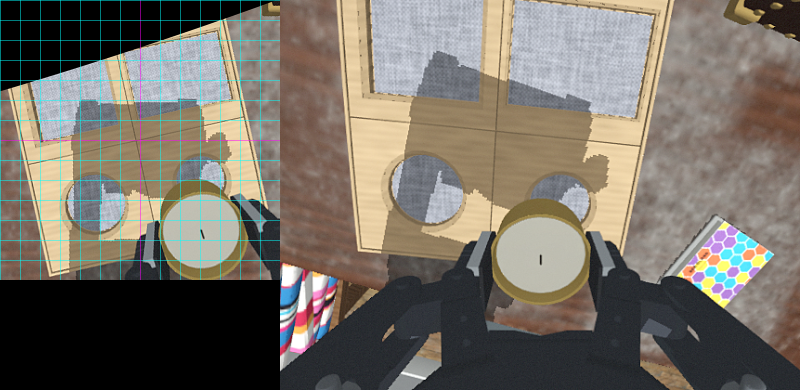

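Picture: candle held upright at (540,258). The larger round recess is at (428,188), the smaller at (560,200), near-square at (425,45), long at (590,60). The recess centre is (437.5, 217.5) mm.

```bash
python3 - <<'E'
from h import *
to(437.5,217.5,67,18)
E
```

```text
turn(tool)  [-0.002 -0.     0.005]  shift before turn [  0.8 -92.7   0.7]  after turn [  0.4 -92.7   0.5]
```

Call:
jog_arm([
  [[0, -40, 0, 0, 0, 0, 40], [0, -30, 0, 0, 0, 0, 40], [0, -15, 0, 0, 0, 0, 40], [0, 0, 15, 0, 0, 0, 40], [0, 0, 15, 0, 0, 0, 40], [0, 0, 10, 0, 0, 0, 40], [0, 0, 0, 0, 0, 0, 40], [0, 0, 0, 0, 0, 0, 40], [0, 0, 0, 0, 0, 0, 40], [0, 0, 0, 0, 0, 0, 40]],
])

```text
time_s: 8.45
eef_pos: [0.4416, 0.2055, 0.0277]
eef_rot: [-0.0, 0.988, 0.157, 0.001]
wrist_force: [-0.0, 0.5, -0.6]
opening: 0.55
grasp_force: 62.1
```

```bash
python3 - <<'E'
from h import *
to(437.5,217.5,-14,18)
E
```

```text
turn(tool)  [ 0.    -0.001  0.001]  shift before turn [ -0.2 -12.7  41.7]  after turn [ -0.1 -12.7  41.7]
```

Call:
jog_arm([
  [[0, -9, 0, 0, 0, 0, 40], [0, -3.7, 0, 0, 0, 0, 40], [0, 0, 12, 0, 0, 0, 40], [0, 0, 12, 0, 0, 0, 40], [0, 0, 6, 0, 0, 0, 40], [0, 0, 4, 0, 0, 0, 40], [0, 0, 3, 0, 0, 0, 40], [0, 0, 2, 0, 0, 0, 40], [0, 0, 1.5, 0, 0, 0, 40], [0, 0, 0, 0, 0, 0, 40]],
])

```text
time_s: 9.45
eef_pos: [0.437, 0.2175, -0.0135]
eef_rot: [-0.0, 0.988, 0.157, 0.0]
wrist_force: [0.0, -0.8, -0.9]
opening: 0.552
grasp_force: 62.1
```

```bash
python3 - <<'E'
from h import *
to(437.5,217.5,-14.7,18); print(ctrl.get_obs()['wrist_force'])
E
```

```text
turn(tool)  [-0.    -0.     0.002]  shift before turn [0.4 0.2 1.2]  after turn [0.4 0.2 1.2]
[ 0.00667051 -0.83317307 -0.93674948]
```

Call:
jog_arm([
  [[0, 0, 0.6, 0, 0, 0, 40], [0, 0, 0.6, 0, 0, 0, 40], [0, 0, 0, 0, 0, 0, 40], [0, 0, 0, 0, 0, 0, 52], [0, 0, 0, 0, 0, 0, 54], [0, 0, 0, 0, 0, 0, 60], [0, 0, 0, 0, 0, 0, 62], [0, 0, 0, 0, 0, 0, 62], [0, 0, -15, 0, 0, 0, 62], [0, 0, -25, 0, 0, 0, 62]],
])

```text
time_s: 10.45
eef_pos: [0.4351, 0.2171, 0.0242]
eef_rot: [0.0, 0.988, 0.157, -0.002]
wrist_force: [0.4, -0.1, -0.3]
opening: 0.728
grasp_force: 0.0
```

```bash
python3 - <<'E'
from h import *
to(438,-292,67,103)
E
```

```text
turn(tool)  [-0.003  0.003 -1.482]  shift before turn [-155.5  484.8  -42.4]  after turn [-496.7 -111.7  -42.8]
```

Call:
jog_arm([
  [[0, 0, -40, 0, 0, 0, 80], [0, 0, -40, 0, 0, 0, 80], [0, 0, 0, 0, 0, 0, 80], [0, 0, 0, 0, 0, 0, 80], [0, 0, 0, 0, 0, 0, 80], [-15, 40, 0, 0, 0, 0, 80], [-15, 45, 0, 0, 0, 0, 80], [-15, 45, 0, 0, 0, 0, 80], [-15, 45, 0, 0, 0, 0, 80], [-15, 45, 0, 0, 0, 0, 80]],
])

```text
time_s: 11.45
eef_pos: [0.4323, -0.0161, 0.1036]
eef_rot: [-0.001, 0.988, 0.157, -0.001]
wrist_force: [1.5, -0.3, 0.1]
opening: 0.94
grasp_force: 0.0
```

```bash
python3 - <<'E'
from h import *
from top import segs
c=cap('wrist'); segs(c,lo=.022,hi=.09,yr=(.1,.3),xr=(.38,.5))
to(438,-292,90,18)
E
```

```text
px [  0. 103.  47.  92.] n 1684 h34.2 c(438.3,203.4) size 47.9 x 23.0 ang 4.0
turn(tool)  [ 0.002  0.003 -0.002]  shift before turn [-77.9 257.6  14.8]  after turn [-78.5 257.5  14. ]
```

Call:
jog_arm([
  [[-15, 48, 0, 0, 0, 0, 80], [-15, 48, 0, 0, 0, 0, 80], [-15, 48, 0, 0, 0, 0, 80], [-15, 48, 0, 0, 0, 0, 80], [-12, 38, 0, 0, 0, 0, 80], [-5, 16, 0, 0, 0, 0, 80], [0, 0, 0, 0, 0, 0, 80], [0, 0, 0, 0, 0, 0, 80], [0, 0, 0, 0, 0, 0, 80], [0, 0, 0, 0, 0, 0, 80]],
])

```text
time_s: 12.5
eef_pos: [0.4372, -0.2698, 0.105]
eef_rot: [-0.0, 0.987, 0.158, -0.0]
wrist_force: [0.7, 0.3, -0.7]
opening: 0.934
grasp_force: 0.0
```

```bash
python3 - <<'E'
from h import *
from top import segs
c=cap('wrist'); segs(c,lo=.04,yr=(-.33,-.25),xr=(.35,.5)); segs(c,lo=.03,yr=(-.33,-.25),xr=(.35,.5))
to(438,-292,90,18)
a=grid(top(c,(438,-292),40,.028,5),(0,0),40,5,10); b=grid(top(c,(438,-292),40,.005,5),(0,0),40,5,10)
cv2.imwrite('pics/w5.png',np.hstack([a,b]))
E
```

```text
px [400. 267.  60.  58.] n 1432 h56.5 c(439.1,-291.9) size 23.8 x 23.5 ang 4.1
px [399. 261.  61.  64.] n 1605 h56.5 c(439.9,-291.3) size 23.4 x 24.5 ang 76.3
turn(tool)  [-0.     0.     0.003]  shift before turn [-6.2 21.1 15.2]  after turn [-6.2 21.1 15.2]
```

View pics/w5.png

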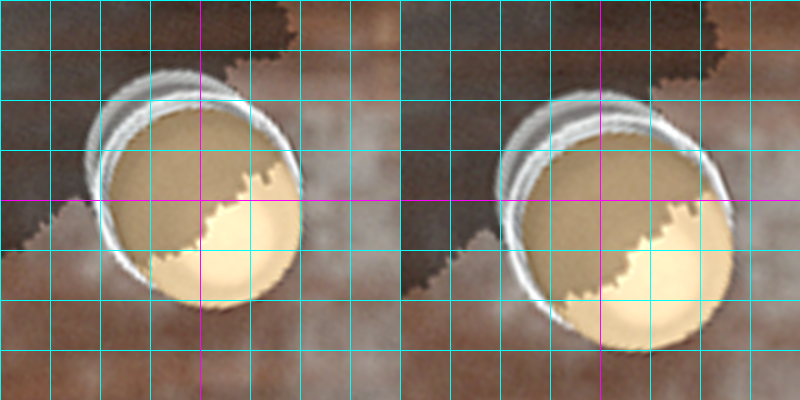

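Picture: the glass rim ring, left panel, is centred at (198,199), i.e. (438.5,-291.7) mm.

```bash
python3 - <<'E'
from h import *
to(438.6,-291.8,-20,18)
E
```

```text
turn(tool)  [-0.     0.     0.003]  shift before turn [ -5.6  21.1 125.2]  after turn [ -5.5  21.1 125.2]
```

Call:
jog_arm([
  [[-5.5, 21, 0, 0, 0, 0, 80], [0, 0, 15, 0, 0, 0, 80], [0, 0, 10, 0, 0, 0, 80], [0, 0, 5, 0, 0, 0, 80], [0, 0, 0, 0, 0, 0, 80], [0, 0, 0, 0, 0, 0, 80], [0, 0, 0, 0, 0, 0, 80], [0, 0, 0, 0, 0, 0, 80], [0, 0, 0, 0, 0, 0, 80], [0, 0, 0, 0, 0, 0, 80]],
])

```text
time_s: 13.55
eef_pos: [0.4385, -0.2932, 0.0754]
eef_rot: [0.0, 0.988, 0.157, 0.0]
wrist_force: [-0.1, 0.0, -0.3]
opening: 0.934
grasp_force: 0.0
```

```bash
python3 - <<'E'
from h import *
to(438.6,-291.8,-20,18)
E
```

```text
turn(tool)  [ 0.    -0.     0.002]  shift before turn [ 0.5 -1.3 95.4]  after turn [ 0.5 -1.3 95.4]
```

Call:
jog_arm([
  [[0.5, -1.3, 0, 0, 0, 0, 80], [0, 0, 20, 0, 0, 0, 80], [0, 0, 20, 0, 0, 0, 80], [0, 0, 20, 0, 0, 0, 80], [0, 0, 15, 0, 0, 0, 70], [0, 0, 10, 0, 0, 0, 60], [0, 0, 7, 0, 0, 0, 60], [0, 0, 3.4, 0, 0, 0, 60], [0, 0, 0, 0, 0, 0, 56], [0, 0, 0, 0, 0, 0, 52]],
])

```text
time_s: 14.55
eef_pos: [0.4389, -0.2921, -0.0196]
eef_rot: [0.0, 0.988, 0.157, 0.0]
wrist_force: [0.7, 0.1, 0.8]
opening: 0.609
grasp_force: 0.0
```

```bash
python3 - <<'E'
from h import *
to(438.6,-291.8,-20,18)
c=cap('wrist');cv2.imwrite('pics/w6.png',c['frame'][100:400,120:440])
E
```

```text
turn(tool)  [ 0.001 -0.     0.002]  shift before turn [-0.2 -0.4  0.4]  after turn [-0.2 -0.4  0.4]
```

View pics/w6.png

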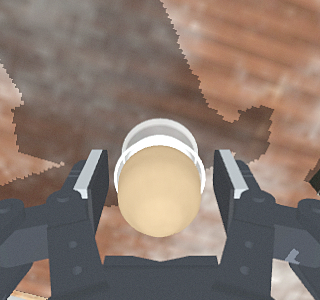

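The egg cup, crop (160,185), sits centred between the pads. Closing and lifting.

Call:
jog_arm([
  [[0, 0, 0, 0, 0, 0, 47], [0, 0, 0, 0, 0, 0, 43], [0, 0, 0, 0, 0, 0, 38], [0, 0, 0, 0, 0, 0, 34], [0, 0, 0, 0, 0, 0, 34], [0, 0, 0, 0, 0, 0, 34], [0, 0, -6, 0, 0, 0, 34], [0, 0, -15, 0, 0, 0, 34], [0, 0, -25, 0, 0, 0, 34], [0, 0, -30, 0, 0, 0, 34]],
])

```text
time_s: 15.6
eef_pos: [0.4379, -0.2911, 0.0567]
eef_rot: [-0.001, 0.988, 0.157, -0.0]
wrist_force: [0.6, -0.5, -0.6]
opening: 0.453
grasp_force: 60.5
```

```bash
python3 - <<'E'
from h import *
to(461.3,110.1,60,18)
E
```

```text
turn(tool)  [-0.002  0.001  0.002]  shift before turn [ 146.8 -374.1   -2.8]  after turn [ 146.2 -374.3   -3.3]
```

Call:
jog_arm([
  [[10, -25, 0, 0, 0, 0, 34], [18, -46, 0, 0, 0, 0, 34], [18, -46, 0, 0, 0, 0, 34], [18, -46, 0, 0, 0, 0, 34], [18, -46, 0, 0, 0, 0, 34], [18, -46, 0, 0, 0, 0, 34], [18, -46, 0, 0, 0, 0, 34], [14, -38, 0, 0, 0, 0, 34], [8, -20, 0, 0, 0, 0, 34], [4, -10, 0, 0, 0, 0, 34]],
])

```text
time_s: 16.6
eef_pos: [0.4609, 0.1058, 0.0568]
eef_rot: [0.0, 0.987, 0.159, 0.001]
wrist_force: [-0.6, 0.1, -1.0]
opening: 0.456
grasp_force: 60.6
```

```bash
python3 - <<'E'
from h import *
c=cap('wrist'); felts(c); to(461.3,110.1,-12,18)
c=cap('side'); felts(c)
E
```

```text
felt px [ 58   0 126  94] 10764 rect c(537.9,239.9) 56.2x80.4 a13.0 mean [537.8 239. ]
felt px [214   0 164 112] 15997 rect c(568.6,132.9) 67.9x99.8 a12.5 mean [567.8 131.5]
felt px [29 48 16 10] 91 rect c(515.4,292.7) 5.5x10.1 a22.3 mean [515.5 292.6]
felt px [ 46 100  21  11] 94 rect c(486.8,276.3) 6.0x15.6 a32.7 mean [486.4 276.3]
felt px [ 38 114  97  64] 2686 rect c(462.8,251.1) 44.5x69.4 a12.9 mean [466.9 256.7]
felt px [348 118  22  21] 241 rect c(537.3,73.5) 14.6x12.7 a83.5 mean [536.8  73.4]
felt px [335 143  30  32] 580 rect c(514.3,72.2) 21.2x19.3 a12.2 mean [514.7  71.3]
felt px [ 90 154  77  77] 1076 rect c(445.9,211.9) 60.4x37.9 a55.2 mean [450.9 211.6]
felt px [ 81 173  64  63] 3045 rect c(426.2,226.2) 48.9x46.7 a46.6 mean [426.9 226.2]
felt px [243 177  68  54] 2600 rect c(466.5,111.3) 39.1x50.2 a24.2 mean [466.9 111.5]
felt px [ 44 184  29  18] 247 rect c(423.0,267.2) 10.9x21.0 a5.9 mean [422.7 267.3]
felt px [ 47 201  16  12] 92 rect c(412.9,269.9) 7.4x14.9 a46.6 mean [412.2 270. ]
felt px [ 49 216  34  14] 248 rect c(400.6,258.9) 9.6x25.5 a9.8 mean [400.9 259.5]
felt px [198 216  46  54] 1139 rect c(421.3,141.1) 45.5x34.2 a12.5 mean [423.6 146.3]
felt px [316 219  17  12] 109 rect c(461.4,71.2) 8.2x11.6 a8.3 mean [461.8  71.7]
felt px [334 221  18  12] 119 rect c(465.6,58.1) 8.3x13.5 a3.6 mean [465.6  57.1]
felt px [ 51 230  30   9] 123 rect c(391.5,257.6) 6.5x23.4 a16.0 mean [391.8 258.2]
felt px [321 236  27  12] 179 rect c(451.1,58.9) 9.2x20.2 a18.2 mean [451.3  57.7]
felt px [ 62 252  33  13] 195 rect c(374.7,246.0) 9.7x25.2 a12.8 mean [374.2 246.3]
turn(tool)  [-0.    -0.001  0.004]  shift before turn [ 1.5 -3.8 68.7]  after turn [ 1.6 -3.8 68.7]
felt px [231 174  19  19] 229 rect c(552.3,240.8) 66.7x78.0 a11.9 mean [559.6 237.1]
felt px [239 191  30  24] 435 rect c(574.9,133.8) 71.1x96.2 a12.6 mean [575.5 132.3]
```

Call:
jog_arm([
  [[1.5, -3, 0, 0, 0, 0, 34], [0, 0, 12, 0, 0, 0, 34], [0, 0, 15, 0, 0, 0, 34], [0, 0, 12, 0, 0, 0, 34], [0, 0, 6, 0, 0, 0, 34], [0, 0, 3, 0, 0, 0, 34], [0, 0, 0, 0, 0, 0, 34], [0, 0, 0, 0, 0, 0, 34], [0, 0, 0, 0, 0, 0, 34], [0, 0, 0, 0, 0, 0, 34]],
])

```text
time_s: 17.7
eef_pos: [0.4618, 0.1071, 0.0083]
eef_rot: [0.0, 0.988, 0.157, 0.001]
wrist_force: [0.1, 1.1, -0.5]
opening: 0.45
grasp_force: 60.6
```

```bash
python3 - <<'E'
from h import *
to(461.8,109.6,-11.6,18)
c=cap('side'); f=c['frame'][170:250,160:290]; cv2.imwrite('pics/s7.png',cv2.resize(f,None,fx=5,fy=5,interpolation=cv2.INTER_CUBIC))
E
```

```text
turn(tool)  [ 0.    -0.001  0.002]  shift before turn [ 0.8 -2.4 19.9]  after turn [ 0.8 -2.4 19.9]
```

View pics/s7.png

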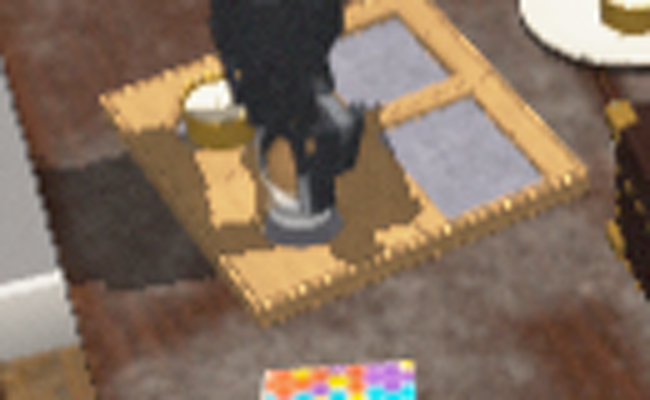

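The egg cup hangs upright over the small recess at (300,225), and the candle sits in its own at (215,115). Centring and lowering.

Call:
jog_arm([
  [[0.8, -2.4, 0, 0, 0, 0, 34], [0, 0, 0, 0, 0, 0, 34], [0, 0, 6, 0, 0, 0, 34], [0, 0, 5, 0, 0, 0, 34], [0, 0, 4, 0, 0, 0, 34], [0, 0, 2.5, 0, 0, 0, 34], [0, 0, 1, 0, 0, 0, 34], [0, 0, 0.7, 0, 0, 0, 34], [0, 0, 0, 0, 0, 0, 34], [0, 0, 0, 0, 0, 0, 34]],
])

```text
time_s: 18.75
eef_pos: [0.4616, 0.1096, -0.0112]
eef_rot: [0.0, 0.988, 0.157, 0.0]
wrist_force: [-0.7, 0.1, -0.4]
opening: 0.453
grasp_force: 60.6
```

```bash
python3 - <<'E'
from h import *
to(461.8,109.6,-11.6,18); print(ctrl.get_obs()['wrist_force'],ctrl.get_obs()['torque'])
E
```

```text
turn(tool)  [ 0.    -0.001  0.002]  shift before turn [0.2 0.  0.4]  after turn [0.2 0.  0.4]
[-0.69693491  0.08871132 -0.40242883] [ 0.00867838 -0.00012205  0.00540196]
```

Call:
jog_arm([
  [[0, 0, 0.5, 0, 0, 0, 34], [0, 0, 0.4, 0, 0, 0, 34], [0, 0, 0, 0, 0, 0, 34], [0, 0, 0, 0, 0, 0, 34], [0, 0, 0, 0, 0, 0, 34], [0, 0, 0, 0, 0, 0, 34], [0, 0, 0, 0, 0, 0, 34], [0, 0, 0, 0, 0, 0, 34], [0, 0, 0, 0, 0, 0, 34], [0, 0, 0, 0, 0, 0, 34]],
])

```text
time_s: 19.75
eef_pos: [0.4617, 0.1096, -0.0113]
eef_rot: [0.0, 0.988, 0.157, 0.0]
wrist_force: [-2.7, -1.3, 9.7]
opening: 0.454
grasp_force: 61.8
```

Call:
jog_arm([
  [[0, 0, -0.5, 0, 0, 0, 34], [0, 0, 0, 0, 0, 0, 44], [0, 0, 0, 0, 0, 0, 48], [0, 0, 0, 0, 0, 0, 54], [0, 0, 0, 0, 0, 0, 60], [0, 0, 0, 0, 0, 0, 60], [0, 0, -10, 0, 0, 0, 60], [0, 0, -30, 0, 0, 0, 60], [0, 0, -45, 0, 0, 0, 60], [0, 0, -45, 0, 0, 0, 80]],
])

```text
time_s: 20.75
eef_pos: [0.4605, 0.1096, 0.1199]
eef_rot: [-0.0, 0.988, 0.157, -0.001]
wrist_force: [0.5, -0.1, -0.1]
opening: 0.851
grasp_force: 0.0
```

```bash
python3 - <<'E'
from h import *
from top import segs
c=cap('wrist'); segs(c,lo=.05,hi=.1,yr=(.05,.17),xr=(.38,.52)); segs(c,lo=.022,hi=.1,yr=(.05,.27),xr=(.38,.52))
to(578,390,110,27)
E
```

```text
px [364. 254.  60.  57.] n 1331 h64.4 c(462.3,109.6) size 23.7 x 23.5 ang 17.5
px [170. 217.  86.  82.] n 2812 h34.3 c(437.0,217.7) size 49.8 x 49.7 ang 50.2
px [359. 240.  68.  71.] n 1831 h64.2 c(462.2,109.7) size 24.5 x 24.3 ang 61.9
turn(tool)  [ 0.005 -0.01  -0.155]  shift before turn [ 193.4 -231.5   19.2]  after turn [ 227.  -198.8   18. ]
```

Both are seated: egg +7.9 mm, candle +7.9 mm. On to the large box.

Call:
jog_arm([
  [[0, 0, -10, 0, 0, -0.08, 85], [0, 0, -10, 0, 0, -0.075, 85], [36, -32, 0, 0, 0, 0, 85], [36, -32, 0, 0, 0, 0, 85], [36, -32, 0, 0, 0, 0, 85], [36, -32, 0, 0, 0, 0, 85], [36, -32, 0, 0, 0, 0, 85], [30, -25, 0, 0, 0, 0, 85], [12, -10, 0, 0, 0, 0, 85], [0, 0, 0, 0, 0, 0, 85]],
])

```text
time_s: 21.8
eef_pos: [0.5708, 0.3862, 0.1382]
eef_rot: [-0.0, 0.972, 0.234, 0.0]
wrist_force: [-0.5, -0.6, 0.8]
opening: 0.995
grasp_force: 0.0
```

```bash
python3 - <<'E'
from h import *
from top import segs
c=cap('wrist'); segs(c,yr=(.33,.45),xr=(.52,.64)); segs(c,lo=.018,yr=(.31,.47),xr=(.5,.66)); 
print(ctrl.get_obs()['dq'].round(3)); to(578,390,110,27)
E
```

```text
px [343. 194.  96. 107.] n 5160 h30.4 c(579.6,392.3) size 70.0 x 62.2 ang 27.1
px [327.  71. 154.  89.] n 1344 h42.5 c(655.9,423.2) size 8.3 x 93.4 ang 0.2
px [343. 196.  96. 106.] n 5035 h30.4 c(579.6,392.3) size 70.0 x 62.2 ang 27.1
[-0.027 -0.025  0.038 -0.006  0.001 -0.003]
turn(tool)  [0.    0.001 0.001]  shift before turn [ 9.2 -1.3 28. ]  after turn [ 9.2 -1.3 28. ]
```

```bash
python3 - <<'E'
from h import *
to(579.6,392.3,-25,27.1)
E
```

```text
turn(tool)  [ 0.     0.001 -0.001]  shift before turn [ 11.8  -2.6 163. ]  after turn [ 11.7  -2.6 163. ]
```

Call:
jog_arm([
  [[10, -2.5, 10, 0, 0, 0, 85], [0, 0, 30, 0, 0, 0, 85], [0, 0, 30, 0, 0, 0, 85], [0, 0, 20, 0, 0, 0, 85], [0, 0, 10, 0, 0, 0, 85], [0, 0, 5, 0, 0, 0, 85], [0, 0, 0, 0, 0, 0, 85], [0, 0, 0, 0, 0, 0, 85], [0, 0, 0, 0, 0, 0, 85], [0, 0, 0, 0, 0, 0, 85]],
])

```text
time_s: 22.85
eef_pos: [0.5791, 0.3912, 0.0344]
eef_rot: [-0.0, 0.972, 0.233, 0.001]
wrist_force: [-0.3, -0.1, -0.3]
opening: 0.999
grasp_force: 0.0
```

```bash
python3 - <<'E'
from h import *
to(579.6,392.3,-25,27.1)
E
```

```text
turn(tool)  [ 0.    -0.002 -0.002]  shift before turn [ 0.8 -0.8 59.4]  after turn [ 0.9 -0.8 59.4]
```

Call:
jog_arm([
  [[0.8, -0.8, 0, 0, 0, 0, 85], [0, 0, 20, 0, 0, 0, 85], [0, 0, 15, 0, 0, 0, 85], [0, 0, 12, 0, 0, 0, 85], [0, 0, 8, 0, 0, 0, 85], [0, 0, 4, 0, 0, 0, 85], [0, 0, 0, 0, 0, 0, 75], [0, 0, 0, 0, 0, 0, 50], [0, 0, 0, 0, 0, 0, 50], [0, 0, 0, 0, 0, 0, 50]],
])

```text
time_s: 23.85
eef_pos: [0.5795, 0.3922, -0.0248]
eef_rot: [-0.0, 0.972, 0.233, 0.001]
wrist_force: [0.6, 0.2, 0.7]
opening: 0.713
grasp_force: 67.3
```

Call:
jog_arm([
  [[0, 0, -8, 0, 0, 0, 50], [0, 0, -25, 0, 0, 0, 50], [0, 0, -35, 0, 0, 0, 50], [0, 0, -25, 0, 0, -0.1, 50], [0, 0, -10, 0, 0, -0.14, 50], [0, 0, 0, 0, 0, -0.14, 50], [0, 0, 0, 0, 0, -0.14, 50], [0, 0, 0, 0, 0, -0.14, 50], [0, 0, 0, 0, 0, -0.14, 50], [0, 0, 0, 0, 0, -0.14, 50]],
])

```text
time_s: 24.85
eef_pos: [0.5788, 0.3919, 0.0779]
eef_rot: [0.0, 0.759, 0.651, 0.0]
wrist_force: [0.1, 0.3, -1.0]
opening: 0.709
grasp_force: 67.0
```

```bash
python3 - <<'E'
from h import *
to(545,241.3,75,102.5)
E
```

```text
turn(tool)  [ 0.    -0.    -0.372]  shift before turn [-154.   -10.3    2.9]  after turn [-139.7  -65.6    2.9]
```

Call:
jog_arm([
  [[0, 0, 0, 0, 0, -0.13, 50], [0, 0, 0, 0, 0, -0.13, 50], [0, 0, 0, 0, 0, -0.11, 50], [-35, -16, 0, 0, 0, 0, 50], [-40, -19, 0, 0, 0, 0, 50], [-35, -17, 0, 0, 0, 0, 50], [-20, -9, 0, 0, 0, 0, 50], [-9, -4, 0, 0, 0, 0, 50], [0, 0, 0, 0, 0, 0, 50], [0, 0, 0, 0, 0, 0, 50]],
])

```text
time_s: 25.85
eef_pos: [0.5448, 0.2432, 0.0778]
eef_rot: [0.0, 0.629, 0.777, 0.001]
wrist_force: [0.3, 0.0, -0.3]
opening: 0.713
grasp_force: 67.0
```

```bash
python3 - <<'E'
from h import *
to(545,241.3,-16.8,102.5)
c=cap('wrist'); felts(c); cv2.imwrite('pics/w8.png',c['frame'])
E
```

```text
turn(tool)  [ 0.001 -0.    -0.008]  shift before turn [-2.  -0.3 94.6]  after turn [-1.9 -0.2 94.6]
felt px [237 157  19  19] 254 rect c(512.0,267.9) 14.0x14.2 a12.0 mean [511.7 269.3]
felt px [106 189  57  55] 2421 rect c(429.0,207.2) 46.7x47.3 a12.0 mean [429.2 207.7]
felt px [161 227  18  13] 122 rect c(458.6,198.9) 18.0x6.4 a56.1 mean [459.1 199.4]
felt px [248 354  75   8] 353 rect c(581.4,92.6) 71.1x8.5 a12.0 mean [579.6  93.8]
```

View pics/w8.png

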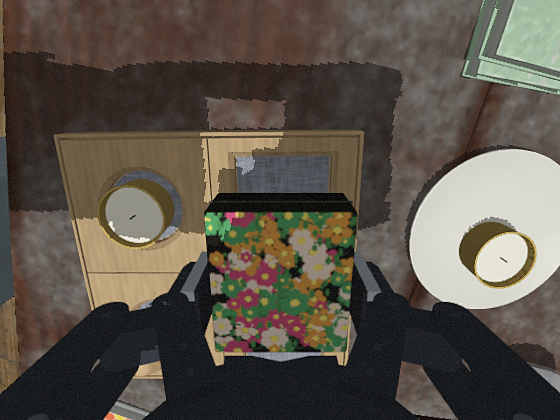

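```bash
python3 - <<'E'
from h import *
from top import segs
segs(load('wrist'),lo=.11,hi=.15,xr=(.45,.62),yr=(.17,.32)); to(545,241.3,-16.8,102.5)
E
```

```text
px [236. 274. 313. 219.] n 24991 h140.3 c(544.7,243.5) size 88.8 x 23.6 ang 12.2
turn(tool)  [ 0.001 -0.    -0.008]  shift before turn [-2.2 -0.3 94.4]  after turn [-2.2 -0.2 94.4]
```

Call:
jog_arm([
  [[-2, 0, 15, 0, 0, -0.008, 50], [0, 0, 20, 0, 0, 0, 50], [0, 0, 20, 0, 0, 0, 50], [0, 0, 10, 0, 0, 0, 50], [0, 0, 5, 0, 0, 0, 50], [0, 0, 0, 0, 0, 0, 50], [0, 0, 0, 0, 0, 0, 50], [0, 0, 0, 0, 0, 0, 50], [0, 0, 0, 0, 0, 0, 50], [0, 0, 0, 0, 0, 0, 50]],
])

```text
time_s: 26.9
eef_pos: [0.5451, 0.2405, 0.0079]
eef_rot: [0.0, 0.626, 0.78, 0.0]
wrist_force: [0.0, 0.9, -0.4]
opening: 0.712
grasp_force: 67.0
```

```bash
python3 - <<'E'
from h import *
to(545,241.3,-16.8,102.5)
c=cap('wrist'); cv2.imwrite('pics/w9.png',c['frame'])
E
```

```text
turn(tool)  [ 0.001 -0.    -0.   ]  shift before turn [ 0.8  0.  24.7]  after turn [ 0.8  0.1 24.7]
```

View pics/w9.png

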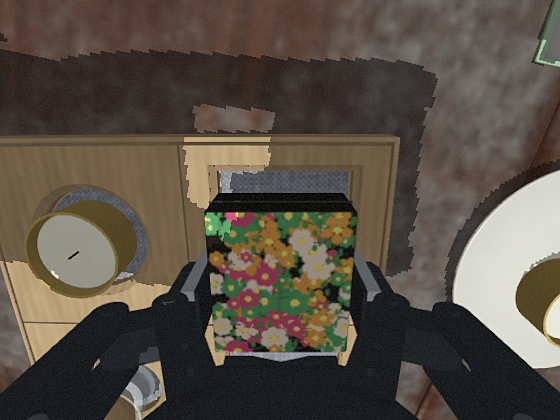

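The box is in line with its recess: recess columns 217–352, box 205–357, both centred near 282. Lowering.

Call:
jog_arm([
  [[0.8, 0, 6, 0, 0, 0, 50], [0, 0, 6, 0, 0, 0, 50], [0, 0, 5, 0, 0, 0, 50], [0, 0, 4, 0, 0, 0, 50], [0, 0, 2.5, 0, 0, 0, 50], [0, 0, 1.2, 0, 0, 0, 50], [0, 0, 0.5, 0, 0, 0, 50], [0, 0, 0, 0, 0, 0, 50], [0, 0, 0, 0, 0, 0, 50], [0, 0, 0, 0, 0, 0, 50]],
])

```text
time_s: 27.95
eef_pos: [0.5445, 0.2412, -0.0169]
eef_rot: [-0.0, 0.626, 0.78, -0.0]
wrist_force: [-6.3, -1.2, 10.2]
opening: 0.71
grasp_force: 68.3
```

Call:
jog_arm([
  [[0, 0, -0.4, 0, 0, 0, 50], [0, 0, 0, 0, 0, 0, 64], [0, 0, 0, 0, 0, 0, 68], [0, 0, 0, 0, 0, 0, 76], [0, 0, 0, 0, 0, 0, 80], [0, 0, 0, 0, 0, 0, 80], [0, 0, -15, 0, 0, 0, 80], [0, 0, -40, 0, 0, 0, 80], [0, 0, -45, 0, 0, 0, 80], [0, 0, -40, 0, 0, 0, 85]],
])

```text
time_s: 28.95
eef_pos: [0.5448, 0.2413, 0.1256]
eef_rot: [0.0, 0.626, 0.78, 0.001]
wrist_force: [0.5, 0.5, 0.9]
opening: 0.996
grasp_force: 0.0
```

```bash
python3 - <<'E'
from h import *
from top import segs
c=cap('wrist'); segs(c,lo=.022,hi=.06,yr=(.17,.32),xr=(.49,.62)); felts(c)
to(443,-49.3,110,166.5)
E
```

```text
px [341. 215. 103. 112.] n 5704 h38.3 c(544.3,242.2) size 62.1 x 69.6 ang 12.6
felt px [245 147  32   5] 100 rect c(518.7,274.3) 28.5x3.7 a12.5 mean [517.1 274.6]
felt px [135 172  48  48] 1785 rect c(431.5,209.3) 45.8x47.2 a5.0 mean [431.1 209.4]
felt px [179 205  16  13] 99 rect c(459.7,199.4) 19.3x6.1 a56.2 mean [460.1 200.1]
felt px [249 251  70  81] 5402 rect c(572.7,130.4) 71.8x98.4 a12.5 mean [572.1 132.5]
felt px [191 281  12  27] 176 rect c(482.7,108.3) 11.4x32.4 a9.4 mean [481.6 107.1]
turn(tool)  [ 0.011  0.007 -1.117]  shift before turn [-261.9 -167.2   21.3]  after turn [  35.1 -308.6   23.4]
```

Large box is seated (top 38.3 = 30.4 + 8). Now the deck.

Call:
jog_arm([
  [[-37, -24, 0, 0, 0, 0, 66], [-37, -24, 0, 0, 0, 0, 66], [-37, -24, 0, 0, 0, 0, 66], [-37, -24, 0, 0, 0, 0, 66], [-37, -24, 0, 0, 0, 0, 66], [-37, -24, 0, 0, 0, 0, 66], [-35, -20, 0, 0, 0, 0, 66], [0, 0, 0, 0, 0, -0.14, 66], [0, 0, 0, 0, 0, -0.14, 66], [0, 0, 0, 0, 0, -0.14, 66]],
])

```text
time_s: 30.0
eef_pos: [0.4401, -0.0459, 0.1234]
eef_rot: [0.001, 0.448, 0.894, 0.0]
wrist_force: [0.2, -0.5, 0.4]
opening: 0.772
grasp_force: 0.0
```

Call:
jog_arm([
  [[0, 0, 0, 0, 0, -0.14, 66], [0, 0, 0, 0, 0, -0.14, 66], [0, 0, 0, 0, 0, -0.14, 66], [0, 0, 0, 0, 0, -0.14, 66], [0, 0, 0, 0, 0, -0.14, 66], [0, 0, 0, 0, 0, 0, 66], [0, 0, 0, 0, 0, 0, 66], [0, 0, 0, 0, 0, 0, 66], [0, 0, 0, 0, 0, 0, 66], [0, 0, 0, 0, 0, 0, 66]],
])

```text
time_s: 31.0
eef_pos: [0.4399, -0.0451, 0.1225]
eef_rot: [-0.0, 0.117, 0.993, -0.0]
wrist_force: [0.3, 0.2, -0.4]
opening: 0.77
grasp_force: 0.0
```

```bash
python3 - <<'E'
from h import *
from top import segs
c=cap('wrist'); segs(c,xr=(.38,.51),yr=(-.12,.02)); tips(c)
to(443,-49.3,20,166.2)
E
```

```text
px [341. 205.  96. 128.] n 6032 h14.5 c(442.6,-48.3) size 62.2 x 88.2 ang 76.3
finger -1 tip tool z -39.7 world z 161.1 inner |y| 32.9 x [-8.1 11.7]
finger 1 tip tool z -39.9 world z 160.4 inner |y| 32.7 x [-8.  11.8]
turn(tool)  [0.    0.    0.007]  shift before turn [ -3.9  -3.3 102.5]  after turn [ -3.9  -3.3 102.5]
```

Call:
jog_arm([
  [[-4, -3.2, 10, 0, 0, 0, 76], [0, 0, 25, 0, 0, 0, 76], [0, 0, 30, 0, 0, 0, 76], [0, 0, 25, 0, 0, 0, 76], [0, 0, 12, 0, 0, 0, 76], [0, 0, 6, 0, 0, 0, 76], [0, 0, 0, 0, 0, 0, 76], [0, 0, 0, 0, 0, 0, 76], [0, 0, 0, 0, 0, 0, 76], [0, 0, 0, 0, 0, 0, 76]],
])

```text
time_s: 32.05
eef_pos: [0.4439, -0.0495, 0.0153]
eef_rot: [0.001, 0.116, 0.993, -0.0]
wrist_force: [0.1, 0.1, 0.1]
opening: 0.887
grasp_force: 0.0
```

```bash
python3 - <<'E'
from h import *
to(442.6,-48.5,-30,166.3)
E
```

```text
turn(tool)  [-0.     0.002  0.006]  shift before turn [ 1.6  0.6 45.3]  after turn [ 1.5  0.6 45.3]
```

Call:
jog_arm([
  [[1.5, 0.6, 8, 0, 0, 0.006, 76], [0, 0, 14, 0, 0, 0, 76], [0, 0, 12, 0, 0, 0, 76], [0, 0, 8, 0, 0, 0, 76], [0, 0, 3.3, 0, 0, 0, 76], [0, 0, 0, 0, 0, 0, 70], [0, 0, 0, 0, 0, 0, 66], [0, 0, 0, 0, 0, 0, 60], [0, 0, 0, 0, 0, 0, 52], [0, 0, 0, 0, 0, 0, 52]],
])

```text
time_s: 33.05
eef_pos: [0.4423, -0.0485, -0.03]
eef_rot: [0.001, 0.119, 0.993, -0.0]
wrist_force: [-1.9, 0.1, 5.2]
opening: 0.704
grasp_force: 63.7
```

```bash
python3 - <<'E'
from h import *
to(442.6,-48.5,-30,166.3)
E
```

```text
turn(tool)  [-0.     0.001  0.   ]  shift before turn [-0.3  0.   0. ]  after turn [-0.3  0.   0. ]
```

Call:
jog_arm([
  [[0, 0, -8, 0, 0, 0, 52], [0, 0, -25, 0, 0, 0, 52], [0, 0, -30, 0, 0, 0.05, 52], [0, 0, -25, 0, 0, 0.14, 52], [0, 0, -10, 0, 0, 0.14, 52], [0, 0, 0, 0, 0, 0.14, 52], [0, 0, 0, 0, 0, 0.14, 52], [0, 0, 0, 0, 0, 0.14, 52], [0, 0, 0, 0, 0, 0.14, 52], [0, 0, 0, 0, 0, 0.14, 52]],
])

```text
time_s: 34.05
eef_pos: [0.442, -0.0483, 0.0679]
eef_rot: [0.0, 0.595, 0.804, 0.0]
wrist_force: [-0.5, 0.1, 0.2]
opening: 0.699
grasp_force: 65.3
```

```bash
python3 - <<'E'
from h import *
to(571,132.3,68,102.5)
E
```

```text
turn(tool)  [0.001 0.001 0.078]  shift before turn [135.  176.1  -0. ]  after turn [ 1.484e+02  1.650e+02 -1.000e-01]
```

Call:
jog_arm([
  [[0, 0, 0, 0, 0, 0.078, 52], [22, 24, 0, 0, 0, 0, 52], [30, 33, 0, 0, 0, 0, 52], [32, 36, 0, 0, 0, 0, 52], [30, 34, 0, 0, 0, 0, 52], [22, 24, 0, 0, 0, 0, 52], [12, 14, 0, 0, 0, 0, 52], [0, 0, 0, 0, 0, 0, 52], [0, 0, 0, 0, 0, 0, 52], [0, 0, 0, 0, 0, 0, 52]],
])

```text
time_s: 35.05
eef_pos: [0.5691, 0.1319, 0.0672]
eef_rot: [-0.0, 0.624, 0.782, -0.0]
wrist_force: [-0.5, -0.4, -1.3]
opening: 0.704
grasp_force: 65.3
```

```bash
python3 - <<'E'
from h import *
to(571,132.3,-18,102.5)
E
```

```text
turn(tool)  [-0.001  0.     0.005]  shift before turn [-0.   2.  85.2]  after turn [-0.   2.  85.2]
```

Call:
jog_arm([
  [[0, 2, 10, 0, 0, 0.004, 52], [0, 0, 20, 0, 0, 0, 52], [0, 0, 18, 0, 0, 0, 52], [0, 0, 10, 0, 0, 0, 52], [0, 0, 5, 0, 0, 0, 52], [0, 0, 2, 0, 0, 0, 52], [0, 0, 0, 0, 0, 0, 52], [0, 0, 0, 0, 0, 0, 52], [0, 0, 0, 0, 0, 0, 52], [0, 0, 0, 0, 0, 0, 52]],
])

```text
time_s: 36.05
eef_pos: [0.5722, 0.1332, 0.0027]
eef_rot: [0.0, 0.625, 0.78, 0.0]
wrist_force: [-0.6, -0.1, -1.2]
opening: 0.702
grasp_force: 65.3
```

```bash
python3 - <<'E'
from h import *
to(571,132.3,-18,102.5)
c=cap('side'); a=cv2.resize(c['frame'][160:250,170:300],(520,360),interpolation=cv2.INTER_CUBIC)
c=cap('wrist'); o=np.zeros((360,800,3),np.uint8); o[:,:280*1]=cv2.resize(c['frame'][100:400,160:400],(280,360)); o[:,280:]=a
cv2.imwrite('pics/w10.png',o)
E
```

```text
turn(tool)  [0.001 0.    0.002]  shift before turn [-0.6 -1.4 20.7]  after turn [-0.6 -1.3 20.7]
```

View pics/w10.png

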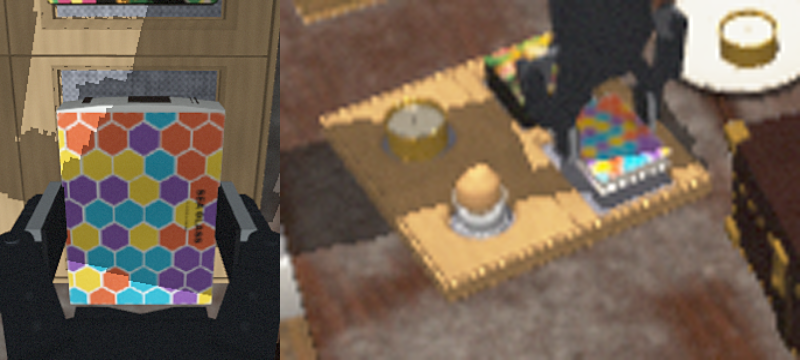

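Wrist view: deck columns 55–222 against recess felt 58–218, so it needs about 1 mm in tool -y. The side view shows it over the long recess, egg and candle upright. Lowering.

Call:
jog_arm([
  [[-0.5, -1.2, 5, 0, 0, 0, 52], [0, 0, 5, 0, 0, 0, 52], [0, 0, 4, 0, 0, 0, 52], [0, 0, 3, 0, 0, 0, 52], [0, 0, 2, 0, 0, 0, 52], [0, 0, 1, 0, 0, 0, 52], [0, 0, 0, 0, 0, 0, 52], [0, 0, 0, 0, 0, 0, 52], [0, 0, 0, 0, 0, 0, 52], [0, 0, 0, 0, 0, 0, 52]],
])

```text
time_s: 37.15
eef_pos: [0.5705, 0.1324, -0.0176]
eef_rot: [-0.0, 0.625, 0.78, -0.0]
wrist_force: [-3.6, -0.7, 5.3]
opening: 0.703
grasp_force: 68.3
```

Call:
jog_arm([
  [[0, 0, 0.3, 0, 0, 0, 52], [0, 0, 0, 0, 0, 0, 63], [0, 0, 0, 0, 0, 0, 66], [0, 0, 0, 0, 0, 0, 70], [0, 0, 0, 0, 0, 0, 74], [0, 0, 0, 0, 0, 0, 74], [0, 0, -10, 0, 0, 0, 74], [0, 0, -40, 0, 0, 0, 74], [0, 0, -45, 0, 0, 0, 74], [0, 0, -45, 0, 0, 0, 74]],
])

```text
time_s: 38.15
eef_pos: [0.5703, 0.1324, 0.1238]
eef_rot: [-0.0, 0.625, 0.78, -0.0]
wrist_force: [1.6, -0.1, -0.8]
opening: 0.866
grasp_force: 0.0
```

```bash
python3 - <<'E'
from h import *
from top import segs
c=cap('wrist'); segs(c,lo=.0205,hi=.1,yr=(.05,.32),xr=(.38,.65))
s=cap('side'); 
o=np.hstack([cv2.resize(top(c,(505,172),130,.018,2),(400,400)),cv2.resize(s['frame'][130:330,150:350],(400,400))]); cv2.imwrite('pics/fin.png',o)
E
```

```text
px [331.   7. 117. 140.] n 8055 h38.3 c(544.2,242.1) size 62.7 x 69.5 ang 12.8
px [147.  30.  98.  98.] n 3723 h34.2 c(437.0,217.7) size 50.0 x 49.9 ang 18.6
px [344. 203. 100. 134.] n 6493 h26.5 c(570.8,131.5) size 62.1 x 88.4 ang 12.5
px [176. 239.  77.  70.] n 1990 h64.2 c(462.1,109.8) size 24.3 x 24.3 ang 10.7
```

View pics/fin.png

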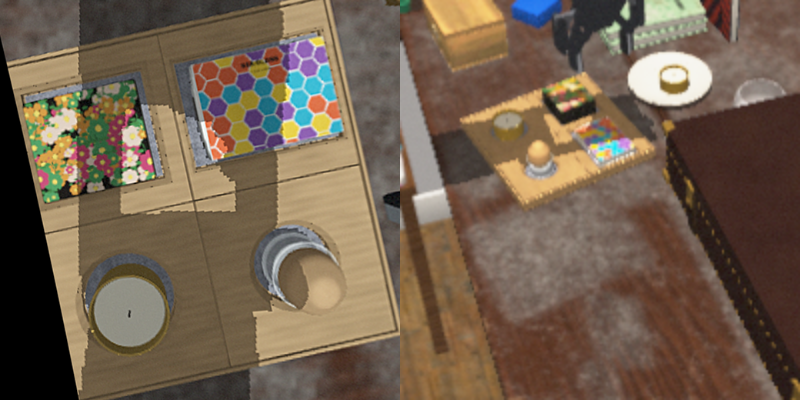

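All four are in their recesses at seated heights (38.3, 34.2, 26.5 and 64.2 mm). The display candle is on its plate. Handing in.

```bash
python3 -c "
from bench import ctrl
print(ctrl.hand_in())"
```

```text
the job is handed in; nothing more can be done
None
```

The candle, egg cup, larger flower-lidded box and deck of cards are each upright and fully down in their recesses, with the small box and display candle left untouched, and the job is handed in at about 38 s of the 128 s allowed.

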